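Close the washed canisters with the lids from the drying pile

TASK

The washed canister lids are dry: take the pile on the mat apart and put each lid, plug down, on the open canister that it fits, each pressed or settled home so that its wooden disc lies flat and centred on the rim. Leave the canisters, the spice jar and the glass standing where they are.

Things in the scene. Friction and masses are not known exactly. Their poses are not given: they have to be found in the camera images.
- lid_small: the smallest of the four lids, on top of the pile at the start: flat round pale wooden disc 42 mm across, 16 mm thick, with a cork plug under it 14 mm high, tapering from 27 to 16 mm across; about 30 g; hold it across the disc. Origin: centre of the disc's underside (14 mm above the plug's end); z up through the flat top. Its plug stands on the next larger lid, so 14 mm are free under the disc's edge.
- lid_medium: the second smallest lid, second from the top of the pile: flat round pale wooden disc 51 mm across, 16 mm thick, with a cork plug under it 14 mm high, tapering from 36 to 25 mm across; about 40 g; hold it across the disc. Origin: centre of the disc's underside (14 mm above the plug's end); z up through the flat top. Its plug stands on the next larger lid, so 14 mm are free under the disc's edge.
- lid_large: the second largest lid, third from the top of the pile: flat round pale wooden disc 60 mm across, 16 mm thick, with a cork plug under it 14 mm high, tapering from 45 to 34 mm across; about 55 g; hold it across the disc. Origin: centre of the disc's underside (14 mm above the plug's end); z up through the flat top. Its plug stands on the next larger lid, so 14 mm are free under the disc's edge.
- lid_largest: the largest lid, at the bottom of the pile, on a grey ribbed mat 5 mm thick that lies on the counter: flat round pale wooden disc 69 mm across, 16 mm thick, with a cork plug under it 14 mm high, tapering from 54 to 43 mm across; about 70 g; hold it across the disc. Origin: centre of the disc's underside (14 mm above the plug's end); z up through the flat top. 
- canister_small: the smallest and lowest of four open round white stoneware canisters, loose: 74 mm high, body 62 mm across, narrowing over the top 26 mm to a neck 40 mm across, mouth 30 mm inside; takes lid_small, whose origin then lies 74 mm above this one. Origin: centre of its underside; z up. Which canister stands where changes.
- canister_medium: the second smallest of four open round white stoneware canisters, loose: 88 mm high, body 74 mm across, narrowing over the top 26 mm to a neck 49 mm across, mouth 39 mm inside; takes lid_medium, whose origin then lies 88 mm above this one. Origin: centre of its underside; z up. Which canister stands where changes.
- canister_large: the second largest of four open round white stoneware canisters, loose: 104 mm high, body 84 mm across, narrowing over the top 26 mm to a neck 58 mm across, mouth 48 mm inside; takes lid_large, whose origin then lies 104 mm above this one. Origin: centre of its underside; z up. Which canister stands where changes.
- canister_largest: the largest and tallest of four open round white stoneware canisters, loose: 122 mm high, body 94 mm across, narrowing over the top 26 mm to a neck 67 mm across, mouth 57 mm inside; takes lid_largest, whose origin then lies 122 mm above this one. Origin: centre of its underside; z up. A fifth, bigger one at the back is closed already: not part of the job.
- spice_jar: a loose spice jar with a yellow cap, 45 mm across and 98 mm high, standing between the canisters; not to be disturbed. Origin: centre of its underside, z up.
- glass: a loose drinking glass, 81 mm across and 91 mm high, to the right of the canisters; not to be disturbed. Origin: centre of its underside, z up.
There are look-alikes about, which are no part of the job. Leave any orange look-alike of the lid_small alone.

How it is judged:
By the outcome, as a careful person would: the job done as asked, in the order asked, and still so for the second after the job is handed in, with the robot touching nothing.
It also fails if it takes over 99 s, if anything falls off the work surface, if the arm or the gripper's body presses on something with over 40 N, if the wrist force passes 120 N, or if a joint passes its speed limit or range.

ROBOT

A 6-joint arm with a two-finger parallel gripper is mounted at the origin on a cart in front of the work surface, level with it; the furniture and walls round the work are solid. World frame = base frame: x ahead of the robot, y to its left, z up, the work surface at z = 0. Lengths are in mm, angles in rad, forces in N, time in s.
With the tool pointing down it reaches from about 400 to 925 mm from the base axis. Payload 12.5 kg.
Tool frame: the origin (TCP) lies between the finger pads; the fingertips stand 25 mm ahead of it and the grasp point (between the pads) lies 6 mm ahead of it; z points along the fingers, y is the line along which they close (so a half turn about z gives the same grasp; the last joint's range is limited). The gripper opens to 95 mm and grips with 3 to 60 N. Pads are 20 mm wide; open, the fingers measure 119 mm over their backs; the gripper's body (75 mm by 180 mm) begins 59 mm behind the grasp point.
Start: joints at [1.013, 0.491, 1.559, -0, 1.092, -0.106], TCP at [272.852, 562.313, 239.661] pointing down, gripper open.
Joint ranges: [-3.1, 3.1], [-0.84, 2.19], [0.05, 2.79], [-1.13, 4.28], [0.06, 2.93], [-2.69, 2.69]. Speed limits (rad/s): [2.22, 2.22, 2.79, 3.14, 3.14, 3.14].

INTERFACE

Orientations are given as [roll, pitch, yaw] about the fixed x, y, z axes, in that order (R = Rz(yaw) Ry(pitch) Rx(roll)).
In Python, from cell import state, read_camera, job_done, cut_out gives the robot as it stands. The module is installed in compiled form; this text tells all that it offers.
- The arm moves only by the tool jog_arm, never from a script. Its argument "motion" is a list of rows, each a list of 2 entries, a list of its own where there are three numbers: the shift along the tool's x, y, z in mm, then the turn about the tool's z in rad. A call has 1 to 5 rows; each row is the pose to reach, as a shift and turn from the pose commanded when the call began, along the tool's axes at that moment; what a row does not reach only later rows make up. A row lasts 1/10 s, in which the tool goes at most 50 mm and 8.59 degrees, less where a joint would pass 70% of its speed; a pose out of reach is approached as far as the arm can. A call with a gripper value outside its range is refused whole. "grip" is the closure, from 0 (fully open) to 1 (shut), set as the call begins (left out, the last holds). The fingers move at their own pace and stop on an object; the grip force is fixed at half the most. Time passes only in rows, so rows that repeat a pose let the fingers close. It gives the time, the measured TCP pose, the force, the opening and the grip force at its end, in the units of the state.
- state(): the state, without advancing time (a new reading comes with each control period).
- read_camera(name): name is "scene" or "top"; returns a dict with "img" (480x640x3 uint8, blue, green, red), "vertical_fov" (degrees; the focal length in pixels is half the picture's height over the tangent of half this angle, whatever the lens; pixels are square), "cx", "cy" (the principal point, pixels), "k1" (the pictures are not rectified: a ray, as slopes to the right and down, at radius r is drawn at 1 + k1 r^2 times it, then the intrinsics apply), "extrinsics" (4x4, takes a point from camera to world coordinates). Camera axes: x right, y up, looking along -z (the intrinsics and any distortion apply to the point x, -y, -z); pixel columns grow to the right and rows downward; lengths in mm; the calibration is good to about 2 mm. A picture is of the moment at which its call begins. There is no depth.
- job_done(): hands the job in; it is judged then, once.
Trained networks look in a picture, given as the dict that the camera call returned (one of the last four; its "shot" number tells which), for a name from the list of things; names that differ only in an ending like _2 or _b are one class to them, and where a whole thing is asked for, a point or a joint stands for the part that bears it (a point fixed in the world has none). Each returns a list of dicts, best first, with "p" (0 to 1); they miss things now and then, are a little off and sometimes report something else, mostly with a low value. They report only what shows in the picture. A call takes as long as a camera call. They do not tell look-alikes from the thing itself.
- cut_out(name, picture): "region" (480x640 bool, what is visible of it) and "box" ([left, top, right, bottom] in pixels, round what is visible of it).
The state is a dict: "t": time; "joints": joint angles; "qvel": joint speeds; "tau": joint torques, N m; "eef_pos": TCP position; "tcp_rot": TCP orientation; "ft_force": force on the tool from outside, world axes, zero at the start; "moment": the same for the moment, N m; "opening": opening from 0.0 (shut) to 1.0 (fully open); "grip_force": force on a finger pad.
Only numpy, scipy, OpenCV 4.12 (cv2) and the standard library are available. Lean on these libraries where they do the work, as an engineer would, in place of code of your own. Each camera call takes 0.05 s, during which the arm holds its last target. There are 200 camera calls.

## Working session

There is one attempt and no reset: what is moved stays moved. The work goes in short steps, Python scripts to look and compute and a tool call to move; the robot and the scene stay as the last step left them, time stands still between calls to the robot, and variables do not carry over. Pictures are saved under pics/ and viewed, at most 14 in all, crops included, and the job is handed in when it is done.

Besides the shell and the picture viewer there is one more tool, called after "Request:" as name(argument=value, ...) on one line, values as JSON. jog_arm: Moves the arm, as the interface text tells. Its arguments: {"type":"object","properties":{"motion":{"type":"array"},"grip":{"type":"number"}},"required":["motion"]}

```bash
mkdir -p pics; cat > h.py <<'E'
import numpy as np, cv2
from cell import state, read_camera, job_done, cut_out
def ray(c,u,v):
    f=240/np.tan(np.radians(c["vertical_fov"])/2)
    d=np.array([(u-c["cx"])/f,(v-c["cy"])/f]); s=d.copy()
    for _ in range(20): s=d/(1+c["k1"]*(s@s))
    E=np.array(c["extrinsics"]); return E[:3,3],E[:3,:3]@np.array([s[0],-s[1],-1])
def onz(c,u,v,z):
    o,d=ray(c,u,v); return (o+d*(z-o[2])/d[2])
def proj(c,p):
    f=240/np.tan(np.radians(c["vertical_fov"])/2)
    E=np.array(c["extrinsics"]); q=E[:3,:3].T@(np.array(p)-E[:3,3]); s=np.array([q[0],-q[1]])/-q[2]
    s=s*(1+c["k1"]*(s@s)); return s*f+[c["cx"],c["cy"]]
E
python3 - <<'E'
from h import *
print(state())
N="lid_small lid_medium lid_large lid_largest canister_small canister_medium canister_large canister_largest spice_jar glass".split()
for n in ["top","scene"]:
    c=read_camera(n); cv2.imwrite(f"pics/{n}0.png",c["img"])
    print(n,c["vertical_fov"],c["cx"],c["cy"],c["k1"],np.round(c["extrinsics"],3).tolist())
    for m in N:
        print(m,[(round(r["p"],2),[int(x) for x in r["box"]]) for r in cut_out(m,c)][:3])
E
```

```text
{'t': 0.0, 'joints': array([ 1.01339351e+00,  4.91530688e-01,  1.55947491e+00,  7.05247193e-06,
        1.09167712e+00, -1.05607515e-01]), 'qvel': array([-1.37680379e-03,  4.10722256e-05, -1.32831325e-04, -7.38509871e-05,
       -6.48408538e-04, -1.72426075e-03]), 'tau': array([-2.08318823e-03, -6.12646723e+01, -2.58172166e+01,  6.91518746e-02,
        4.82415897e-02, -9.77566674e-05]), 'eef_pos': array([272.72674083, 562.10807288, 239.07089995]), 'tcp_rot': array([-3.14050932e+00, -1.21125216e-04,  2.68979403e+00]), 'ft_force': array([ 0.27343757, -0.19622452, -0.05073853]), 'moment': array([-0.00261295,  0.02766619, -0.03370779]), 'grip_force': 0.0, 'opening': 0.9998674746135605}
top 49.81047851309199 315.0697612224276 242.25318494016375 -0.12069256725796992 [[0.059, 0.976, -0.211, 336.209], [-0.998, 0.058, -0.011, -106.489], [0.001, 0.211, 0.977, 1102.718], [0.0, 0.0, 0.0, 1.0]]
lid_small [(0.87, [201, 205, 227, 227]), (0.56, [203, 282, 225, 303])]
lid_medium []
lid_large [(0.58, [209, 212, 239, 239])]
lid_largest [(0.63, [209, 222, 233, 244])]
canister_small [(0.73, [285, 281, 31
[... 285 characters left out ...]
1.5992471517603 232.75408126508097 0.02207029500212835 [[-0.217, -0.825, 0.522, 986.647], [0.976, -0.177, 0.125, -24.884], [-0.01, 0.537, 0.844, 791.951], [0.0, 0.0, 0.0, 1.0]]
lid_small [(0.84, [448, 258, 475, 287]), (0.72, [450, 220, 472, 238]), (0.43, [436, 275, 470, 305])]
lid_medium [(0.67, [439, 269, 473, 296])]
lid_large [(0.87, [435, 271, 472, 307]), (0.71, [442, 266, 472, 296])]
lid_largest [(0.96, [431, 283, 471, 315])]
canister_small [(0.76, [347, 190, 380, 234])]
canister_medium [(0.97, [327, 255, 375, 307]), (0.64, [244, 234, 293, 293])]
canister_large [(0.71, [242, 235, 293, 293])]
canister_largest [(0.89, [255, 160, 304, 231])]
spice_jar [(0.67, [300, 209, 325, 256])]
glass []
```

View pics/top0.png

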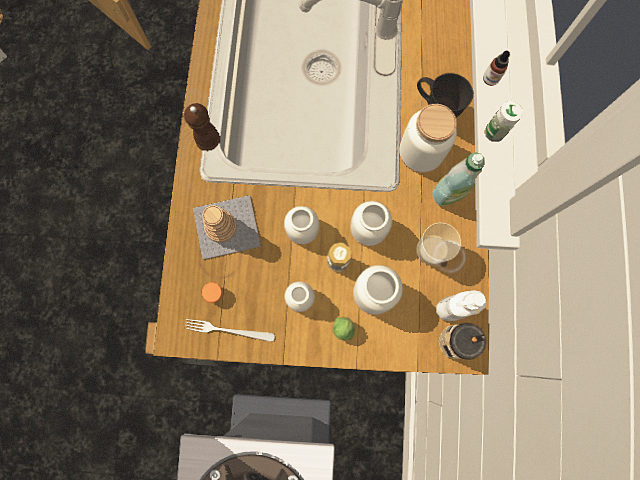

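View pics/scene0.png

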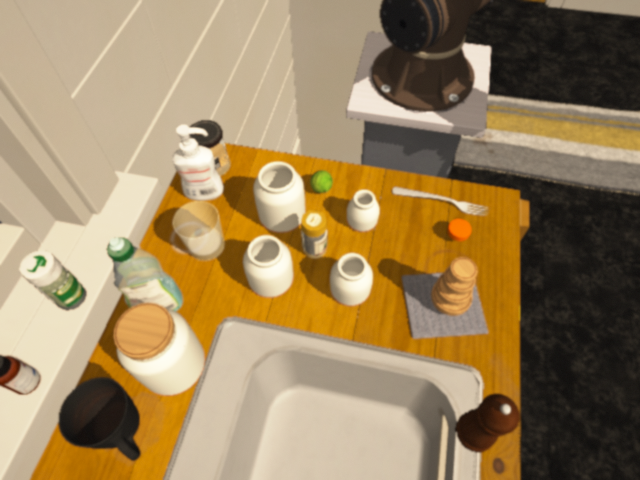

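The top view shows the pile at about (215,225), with canisters small (299,296), medium (301,225), large (371,223) and largest (378,289), and the spice jar at (340,257). The orange decoy is at (211,292). The scene view agrees. Next I fit silhouettes in both views.

```bash
cat >> h.py <<'E'
from scipy.optimize import minimize
C=dict(small=(74,62,40),medium=(88,74,49),large=(104,84,58),largest=(122,94,67))
L=dict(small=(42,27,16),medium=(51,36,25),large=(60,45,34),largest=(69,54,43))
A=np.linspace(0,2*np.pi,40)
def sil(c,p,secs):
    m=np.zeros((960*2,1280*2),np.uint8)
    rings=[np.array([proj(c,(p[0]+r*np.cos(a),p[1]+r*np.sin(a),z)) for a in A]) for z,r in secs]
    for a,b in zip(rings,rings[1:]):
        cv2.fillConvexPoly(m,cv2.convexHull(np.round(np.vstack([a,b])*4+2).astype(np.int32)),1)
    return cv2.resize(m*1.0,(640,480),interpolation=cv2.INTER_AREA)
def cansecs(n):
    h,b,k=C[n]; return [(0,b/2),(h-26,b/2),(h-4,k/2),(h,k/2)]
def fit(obs,secs,p0):
    def cost(p):
        s=0
        for c,reg in obs:
            m=sil(c,p,secs); s+=1-np.minimum(m,reg).sum()/np.maximum(m,reg).sum()
        return s
    r=minimize(cost,p0,method="Nelder-Mead",options=dict(initial_simplex=np.array(p0)+[[0,0],[8,0],[0,8]],xatol=.2,fatol=1e-4,maxiter=60))
    return r.x,r.fun
E
python3 - <<'E'
from h import *
t=read_camera("top"); s=read_camera("scene")
def best(c,name,u,v):
    return next((r["region"].astype(float) for r in cut_out(name,c) if r["box"][0]<u<r["box"][2] and r["box"][1]<v<r["box"][3]),None)
px=dict(small=(299,296,363,211),medium=(301,227,351,280),large=(371,223,268,265),largest=(378,289,279,196))
P={}
for n,(a,b,u,v) in px.items():
    rt=best(t,"canister_"+n,a,b); rs=best(s,"canister_"+n,u,v)
    p0=onz(t,a,b,C[n][0]*.6)[:2]
    o=[(c,r) for c,r in((t,rt),(s,rs)) if r is not None]
    P[n]=fit(o,cansecs(n),p0); print(n,P[n],*[np.round(fit([q],cansecs(n),p0)[0],1) for q in o])
def ov(c,Q,box,k,name):
    im=cv2.resize(c["img"],None,fx=k,fy=k,interpolation=cv2.INTER_CUBIC)
    for secs,p in Q:
        for z,r in secs:
            pts=np.array([proj(c,(p[0]+r*np.cos(a),p[1]+r*np.sin(a),z)) for a in A])
            cv2.polylines(im,[np.round((pts+.5)*k).astype(int)],True,(0,0,255),1)
    x,y,X,Y=[int(q*k) for q in box]; cv2.imwrite(name,im[y:Y,x:X])
Q=[([(C[n][0],C[n][2]/2),(0,C[n][1]/2)],P[n][0]) for n in P]
# pile guess: top lid centre
pt=onz(t,214,214,125)[:2]; ps=onz(s,462,266,125)[:2]; print("top lid",pt,ps)
print("jar",onz(t,339,251,98),onz(s,313,218,98),"glass",onz(t,440,235,91), "orange",onz(t,211,292,20))
ov(t,Q,(190,190,410,320),3.6,"pics/t1.png")
for n,z in dict(small=109,medium=79,large=49,largest=19).items():
    Q+=[]
a=cv2.resize(t["img"][190:270,185:265],None,fx=5,fy=5,interpolation=cv2.INTER_CUBIC)
b=cv2.resize(s["img"][245:325,415:495],None,fx=5,fy=5,interpolation=cv2.INTER_CUBIC)
cv2.imwrite("pics/pile.png",np.hstack([a,b]))
E
```

```text
small (array([449.42269329, -69.81617394]), np.float64(0.1967585184063262)) [449.8 -68.9] [448.6 -71.8]
medium (array([601.4593299 , -65.11761804]), np.float64(0.2235469045825873)) [600.8 -64. ] [600.  -66.5]
large (array([ 612.90715955, -210.90261966]), np.float64(0.20771713334380393)) [ 612.8 -208.3] [ 610.4 -213.1]
largest (array([ 469.49810208, -227.83870898]), np.float64(0.2017133936057648)) [ 470.3 -224.5] [ 465.4 -229.8]
top lid [592.0380609  106.71272607] [587.7979509  104.76951386]
jar [ 538.10658962 -143.28074486   98.        ] [ 530.49431588 -148.57037336   98.        ] glass [ 584.5904579  -346.27640911   91.        ] orange [449.40590191 118.95683065  20.        ]
```

View pics/t1.png

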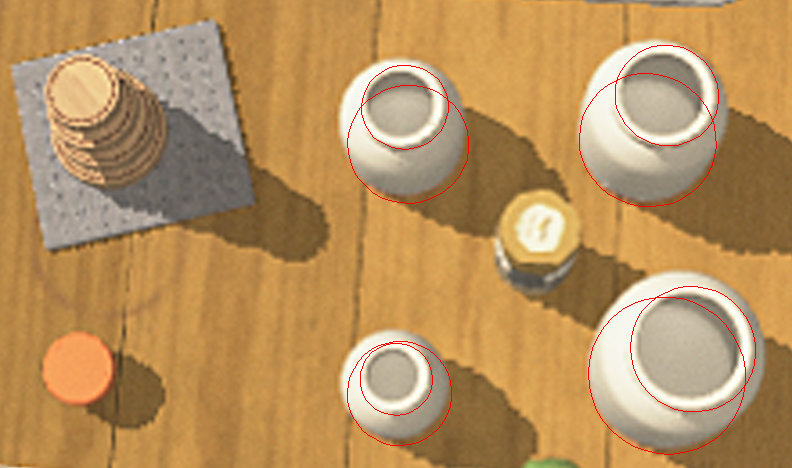

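View pics/pile.png

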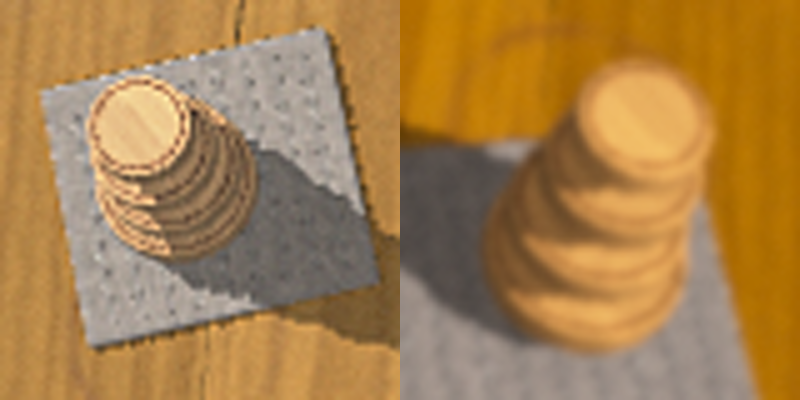

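The canister fits agree with the picture to a few mm. The top lid is near (590,106). Next I refine the lids in the pile.

```bash
cat >> h.py <<'E'
LZ=dict(small=109,medium=79,large=49,largest=19)
def lidsecs(n,z):
    d,a,b=L[n]; return [(z+16,d/2),(z,d/2)]
def tone(c,p0,n,zt,dz=10):
    """fit the lid's disc by the cut-out nearest p0"""
    best=None; u=proj(c,(p0[0],p0[1],zt-8))
    for m in L:
        for r in cut_out("lid_"+m,c):
            x,y=np.array(r["box"][:2]),np.array(r["box"][2:])
            e=sil(c,p0,lidsecs(n,zt-16)); g=r["region"].astype(float)
            q=fit([(c,g)],lidsecs(n,zt-16),p0)
            if best is None or q[1]<best[1]: best=q
    return best
E
python3 - <<'E'
from h import *
for nm in("top","scene"):
    c=read_camera(nm)
    print(nm,tone(c,(590,106),"small",125))
    for r in cut_out("spice_jar",c)[:1]: print("jar",fit([(c,r["region"].astype(float))],[(0,22.5),(98,22.5)],(534,-146)))
E
```

```text
top (array([591.32850001, 111.24107123]), np.float64(0.10556862745098039))
jar (array([ 534., -146.]), np.float64(1.0))
scene (array([589.84843743, 107.09883505]), np.float64(0.06533765738267838))
jar (array([ 531.3801384 , -147.82506561]), np.float64(0.1122505543237251))
```

Request:
jog_arm(motion=[[[-43,-24,0],-0.09],[[-86,-48,0],-0.18],[[-129,-72,0],-0.27],[[-172,-96,0],-0.36],[[-215,-120,0],-0.45]])

```text
t: 2.7
eef_pos: [414.7, 358.8, 239.8]
tcp_rot: [3.141, 0.0, -3.139]
ft_force: [0.6, 0.1, -0.3]
opening: 0.997
grip_force: 0.0
```

Request:
jog_arm(motion=[[[-29,-40,8],0],[[-58,-80,16],0],[[-87,-120,24],0],[[-116,-160,32],0],[[-145,-200,40],0]])

```text
t: 3.2
eef_pos: [559.4, 158.6, 199.6]
tcp_rot: [3.141, 0.001, 3.14]
ft_force: [-0.1, 0.0, -0.1]
opening: 0.997
grip_force: 0.0
```

Request:
jog_arm(motion=[[[-15,-26,0],0],[[-30,-52,0],0],[[-30,-52,20],0],[[-30,-52,40],0],[[-30,-52,40],0]])

```text
t: 3.7
eef_pos: [587.4, 108.0, 157.5]
tcp_rot: [-3.141, -0.004, 3.139]
ft_force: [-1.0, -0.0, -0.4]
opening: 1.0
grip_force: 0.0
```

```bash
python3 - <<'E'
from h import *
print(state()["eef_pos"])
c=read_camera("top");s=read_camera("scene")
a=cv2.resize(c["img"][160:280,150:270],None,fx=3.3,fy=3.3,interpolation=cv2.INTER_CUBIC)
b=cv2.resize(s["img"][205:325,400:520],None,fx=3.3,fy=3.3,interpolation=cv2.INTER_CUBIC)
cv2.imwrite("pics/h1.png",np.hstack([a,b]))
E
```

```text
[587.37704237 107.99055386 157.52936248]
```

View pics/h1.png

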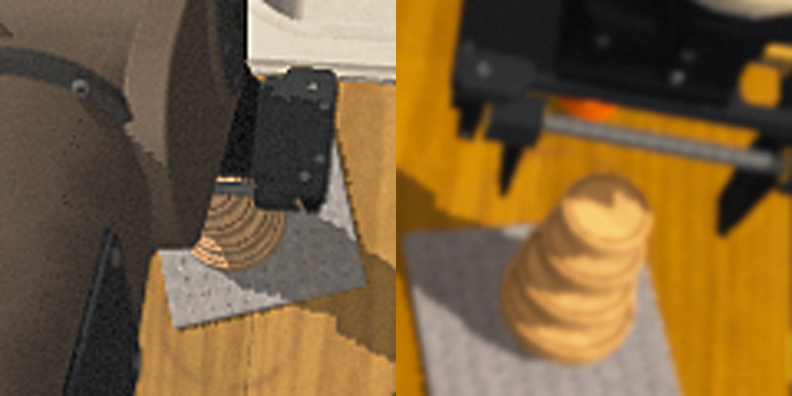

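The scene view shows the fingers straddling the top lid, offset by about 3 mm in y at most. I'll descend and grip.

Request:
jog_arm(motion=[[[-2,-2,12],0],[[-2,-2,24],0],[[-2,-2,32],0],[[-2,-2,32],0]])

```text
t: 4.2
eef_pos: [589.7, 106.4, 126.2]
tcp_rot: [-3.141, -0.002, 3.14]
ft_force: [-0.7, -0.7, 0.1]
opening: 1.0
grip_force: 0.0
```

Request:
jog_arm(motion=[[[0,0,0],0],[[0,0,0],0],[[0,0,0],0],[[0,0,0],0],[[0,0,0],0]], grip=1)

```text
t: 4.7
eef_pos: [590.3, 106.4, 127.9]
tcp_rot: [3.141, 0.0, 3.14]
ft_force: [0.2, 0.3, -0.2]
opening: 0.636
grip_force: 0.0
```

Request:
jog_arm(motion=[[[0,0,0],0],[[0,0,0],0],[[0,0,0],0],[[0,0,0],0]])

```text
t: 5.1
eef_pos: [590.3, 106.4, 127.7]
tcp_rot: [3.142, 0.0, 3.14]
ft_force: [-0.1, 0.5, 0.6]
opening: 0.433
grip_force: 30.0
```

```bash
python3 - <<'E'
from h import *
for _ in range(4): 
    s=state();print(s["eef_pos"],s["opening"],s["grip_force"])
E
```

```text
[590.32515293 106.37043741 127.68256945] 0.4328937445177678 29.999991953372955
[590.32515293 106.37043741 127.68256945] 0.4328937445177678 29.999991953372955
[590.32515293 106.37043741 127.68256945] 0.4328937445177678 29.999991953372955
[590.32515293 106.37043741 127.68256945] 0.4328937445177678 29.999991953372955
```

Request:
jog_arm(motion=[[[0,0,-5],0],[[0,0,-15],0],[[0,0,-40],0],[[10,-25,-65],0],[[30,-65,-70],0]])

```text
t: 5.6
eef_pos: [561.5, 41.9, 200.9]
tcp_rot: [-3.142, 0.005, -3.141]
ft_force: [-0.8, -0.7, 0.2]
opening: 0.434
grip_force: 30.0
```

Request:
jog_arm(motion=[[[35,-35,0],0],[[70,-70,0],0],[[105,-105,10],0],[[110,-111,30],0],[[110,-111,45],0]])

```text
t: 6.1
eef_pos: [449.1, -70.7, 153.2]
tcp_rot: [-3.141, 0.001, 3.137]
ft_force: [1.2, -0.1, -0.9]
opening: 0.434
grip_force: 30.0
```

```bash
python3 - <<'E'
from h import *
c=read_camera("top");s=read_camera("scene")
print(state()["eef_pos"],state()["opening"])
a=cv2.resize(c["img"][235:355,240:360],None,fx=3.3,fy=3.3,interpolation=cv2.INTER_CUBIC)
b=cv2.resize(s["img"][140:260,310:430],None,fx=3.3,fy=3.3,interpolation=cv2.INTER_CUBIC)
cv2.imwrite("pics/h2.png",np.hstack([a,b]))
print(tone(s,(449,-70),"small",state()["eef_pos"][2]-2.7))
E
```

```text
[449.38834735 -69.68483196 152.23372078] 0.43873562754931766
(array([448.1777668 , -71.57723618]), np.float64(0.1476617159690684))
```

View pics/h2.png

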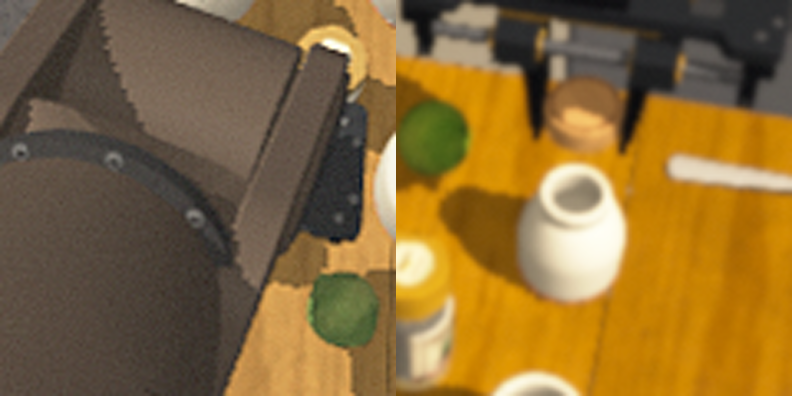

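The lid is centred over the canister in the scene view, and the camera bias cancels out. I'll lower it to about 3 mm above seat.

Request:
jog_arm(motion=[[[0,0,20],0],[[0,0,38],0],[[0,0,46],0],[[0,0,54],0],[[0,0,54],0]])

```text
t: 6.9
eef_pos: [450.0, -69.3, 98.4]
tcp_rot: [3.141, -0.0, 3.14]
ft_force: [-0.0, -0.4, 0.2]
opening: 0.438
grip_force: 30.0
```

```bash
python3 - <<'E'
from h import *
s=state(); print(s["eef_pos"],s["ft_force"],s["moment"])
E
```

```text
[450.04243587 -69.25706622  98.38645548] [-0.01538309 -0.35340359  0.17610927] [-0.00039014  0.01837066  0.01579174]
```

Request:
jog_arm(motion=[[[0,0,2],0],[[0,0,4],0],[[0,0,4],0]])

```text
t: 7.2
eef_pos: [450.1, -69.4, 94.8]
tcp_rot: [-3.142, 0.0, 3.14]
ft_force: [-0.8, -1.0, 0.0]
opening: 0.434
grip_force: 30.0
```

Request:
jog_arm(motion=[[[0,0,0],0],[[0,0,0],0],[[0,0,0],0],[[0,0,0],0]], grip=0.35)

```text
t: 7.6
eef_pos: [450.0, -69.4, 94.7]
tcp_rot: [3.142, 0.0, 3.14]
ft_force: [0.3, 0.4, -0.0]
opening: 0.647
grip_force: 0.0
```

Request:
jog_arm(motion=[[[0,0,-15],0],[[0,0,-40],0],[[0,0,-80],0],[[-20,30,-85],0],[[-50,70,-85],0]], grip=0)

```text
t: 8.1
eef_pos: [500.6, 0.3, 181.6]
tcp_rot: [-3.141, 0.003, 3.137]
ft_force: [1.1, -0.5, -0.4]
opening: 0.983
grip_force: 0.0
```

Request:
jog_arm(motion=[[[-10,48,0],0],[[-20,96,0],0],[[-30,144,0],0],[[-30,150,0],0]])

```text
t: 8.5
eef_pos: [530.9, 154.7, 179.6]
tcp_rot: [3.141, 0.001, -3.14]
ft_force: [-1.2, -0.1, 0.7]
opening: 0.998
grip_force: 0.0
```

```bash
python3 - <<'E'
from h import *
print(state()["eef_pos"])
c=read_camera("top");s=read_camera("scene")
a=cv2.resize(c["img"][190:310,200:320],None,fx=3.3,fy=3.3,interpolation=cv2.INTER_CUBIC)
b=cv2.resize(s["img"][160:320,325:485],None,fx=2.475,fy=2.475,interpolation=cv2.INTER_CUBIC)
cv2.imwrite("pics/h3.png",np.hstack([a,b]))
print(tone(s,(449,-70),"small",90),tone(s,(590,106),"medium",95))
E
```

```text
[530.85088264 154.69933306 179.56889767]
(array([448.66808414, -71.02291679]), np.float64(0.10183160196828867)) (array([589.26019543, 107.62260359]), np.float64(0.10874277456647397))
```

View pics/h3.png

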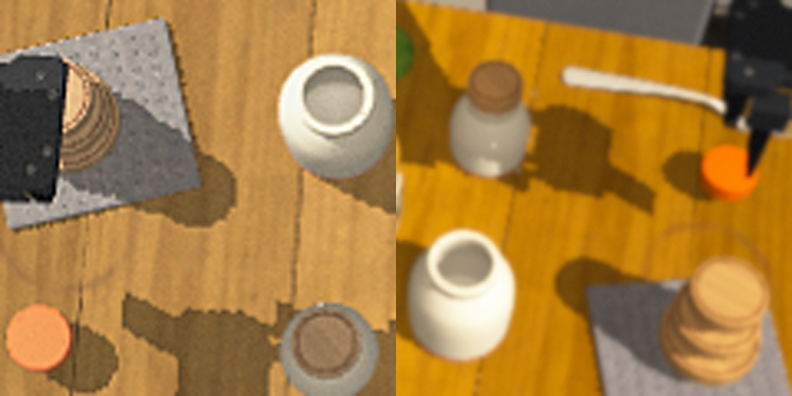

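The small lid is seated. Medium is next.

Request:
jog_arm(motion=[[[-30,-23,0],0],[[-58,-45,20],0],[[-60,-47,50],0],[[-60,-47,75],0],[[-60,-47,83],0]])

```text
t: 9.5
eef_pos: [589.4, 102.6, 94.4]
tcp_rot: [-3.141, -0.004, 3.139]
ft_force: [0.4, -0.7, 0.3]
opening: 0.999
grip_force: 0.0
```

```bash
python3 - <<'E'
from h import *
s=read_camera("scene"); print(state()["eef_pos"])
b=cv2.resize(s["img"][205:325,400:520],None,fx=4,fy=4,interpolation=cv2.INTER_CUBIC)
cv2.imwrite("pics/h4.png",b)
E
```

```text
[589.44979901 102.8586541   94.4919292 ]
```

View pics/h4.png

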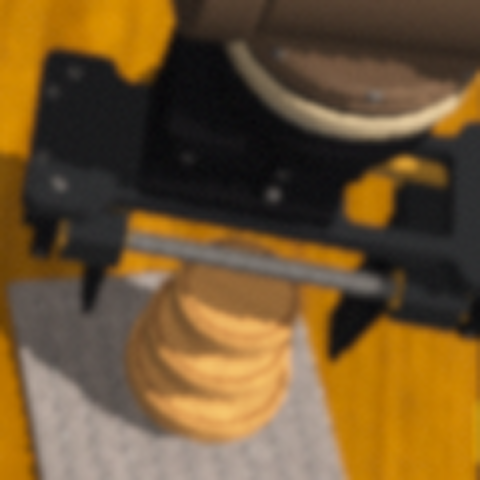

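Request:
jog_arm(motion=[[[-1,4,-2],0],[[-1,5,-2],0]])

```text
t: 9.75
eef_pos: [592.0, 108.9, 100.3]
tcp_rot: [3.141, 0.002, 3.14]
ft_force: [1.3, -0.7, -0.3]
opening: 0.998
grip_force: 0.0
```

Request:
jog_arm(motion=[[[0,0,0],0],[[0,0,0],0],[[0,0,0],0],[[0,0,0],0],[[0,0,0],0]], grip=1)

```text
t: 10.25
eef_pos: [591.3, 108.3, 98.7]
tcp_rot: [3.142, 0.0, 3.14]
ft_force: [-0.6, 0.1, 0.9]
opening: 0.633
grip_force: 0.0
```

Request:
jog_arm(motion=[[[0,0,0],0],[[0,0,0],0],[[0,0,0],0]])

```text
t: 10.55
eef_pos: [591.3, 108.4, 98.7]
tcp_rot: [3.142, 0.0, 3.14]
ft_force: [-0.4, -0.9, -0.1]
opening: 0.531
grip_force: 30.0
```

Request:
jog_arm(motion=[[[0,0,-5],0],[[0,0,-15],0],[[0,0,-35],0],[[-2,-25,-52],0],[[-4,-65,-55],0]])

```text
t: 11.05
eef_pos: [596.0, 44.2, 156.5]
tcp_rot: [3.141, 0.004, -3.14]
ft_force: [1.4, -0.1, -1.8]
opening: 0.531
grip_force: 30.0
```

Request:
jog_arm(motion=[[[-3,-45,0],0],[[-6,-80,0],0],[[-6,-100,0],0],[[-6,-108,0],0],[[-6,-108,0],0]])

```text
t: 11.55
eef_pos: [601.0, -65.2, 154.1]
tcp_rot: [3.142, 0.0, 3.138]
ft_force: [0.2, -0.3, -1.2]
opening: 0.527
grip_force: 30.0
```

```bash
python3 - <<'E'
from h import *
s=read_camera("scene"); p=state()["eef_pos"]; print(p)
print(tone(s,(601,-65),"medium",p[2]-3.7))
E
```

```text
[600.96636708 -64.32089925 154.0424008 ]
(array([601.18479538, -66.99132538]), np.float64(0.21039033587040012))
```

Request:
jog_arm(motion=[[[0,0,18],0],[[0,0,32],0],[[0,0,40],0],[[0,0,44],0],[[0,0,44],0]])

```text
t: 12.3
eef_pos: [601.0, -64.5, 109.3]
tcp_rot: [3.141, -0.0, 3.14]
ft_force: [-0.2, -0.6, -1.2]
opening: 0.529
grip_force: 30.0
```

Request:
jog_arm(motion=[[[0,0,0],0],[[0,0,0],0]])

```text
t: 12.5
eef_pos: [601.1, -64.6, 110.1]
tcp_rot: [-3.142, 0.001, 3.14]
ft_force: [0.2, 0.7, -0.6]
opening: 0.529
grip_force: 30.0
```

Request:
jog_arm(motion=[[[0,0,0],0],[[0,0,0],0],[[0,0,0],0],[[0,0,0],0]], grip=0.25)

```text
t: 12.9
eef_pos: [601.0, -64.6, 109.8]
tcp_rot: [3.142, 0.0, 3.14]
ft_force: [0.4, 0.2, 1.3]
opening: 0.739
grip_force: 0.0
```

Request:
jog_arm(motion=[[[0,0,-15],0],[[0,0,-40],0],[[10,10,-70],0],[[25,40,-70],0],[[40,80,-70],0]], grip=0)

```text
t: 13.4
eef_pos: [561.0, 15.2, 180.5]
tcp_rot: [-3.141, 0.002, 3.137]
ft_force: [0.4, 0.5, 0.1]
opening: 0.998
grip_force: 0.0
```

Request:
jog_arm(motion=[[[15,45,0],0],[[30,90,0],0],[[30,130,0],0],[[30,140,0],0],[[30,140,0],0]])

```text
t: 13.9
eef_pos: [531.3, 156.6, 179.7]
tcp_rot: [3.142, 0.0, -3.141]
ft_force: [0.3, -0.4, -0.2]
opening: 1.002
grip_force: 0.0
```

```bash
python3 - <<'E'
from h import *
print(state()["eef_pos"])
c=read_camera("top");s=read_camera("scene")
a=cv2.resize(c["img"][190:310,200:320],None,fx=3.3,fy=3.3,interpolation=cv2.INTER_CUBIC)
b=cv2.resize(s["img"][160:320,325:485],None,fx=2.475,fy=2.475,interpolation=cv2.INTER_CUBIC)
cv2.imwrite("pics/h5.png",np.hstack([a,b]))
print(tone(s,(601,-65),"medium",104),tone(s,(590,106),"large",65))
E
```

```text
[531.29354625 156.59616945 179.68681562]
(array([600.23208675, -66.4579652 ]), np.float64(0.09021747483285947)) (array([590.60912895, 106.83987045]), np.float64(0.15252012101147328))
```

View pics/h5.png

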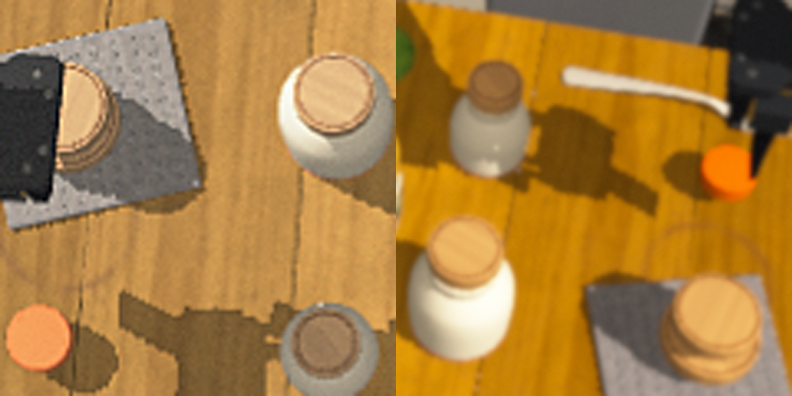

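Request:
jog_arm(motion=[[[-30,-23,0],0],[[-56,-45,20],0],[[-60,-48,55],0],[[-60,-48,75],0],[[-60,-48,75],0]])

```text
t: 14.9
eef_pos: [590.2, 106.8, 102.1]
tcp_rot: [-3.141, -0.005, 3.139]
ft_force: [-0.3, -0.1, 0.9]
opening: 1.003
grip_force: 0.0
```

Request:
jog_arm(motion=[[[0,0,0],0],[[0,0,0],0]])

```text
t: 15.1
eef_pos: [591.8, 107.6, 106.0]
tcp_rot: [3.141, 0.002, 3.14]
ft_force: [-0.4, 0.2, 0.1]
opening: 1.001
grip_force: 0.0
```

Request:
jog_arm(motion=[[[0,1,15],0],[[0,1,28],0],[[0,1,35],0],[[0,1,37],0],[[0,1,37],0]])

```text
t: 15.6
eef_pos: [591.3, 108.4, 67.7]
tcp_rot: [3.142, -0.0, 3.14]
ft_force: [-0.0, -0.5, 0.3]
opening: 0.997
grip_force: 0.0
```

Request:
jog_arm(motion=[[[0,0,0],0],[[0,0,0],0],[[0,0,0],0],[[0,0,0],0],[[0,0,0],0]], grip=1)

```text
t: 16.1
eef_pos: [591.3, 108.4, 67.8]
tcp_rot: [3.142, 0.0, 3.14]
ft_force: [0.4, -0.3, -0.3]
opening: 0.635
grip_force: 0.6
```

Request:
jog_arm(motion=[[[0,0,0],0],[[0,0,0],0]])

```text
t: 16.3
eef_pos: [591.3, 108.4, 67.8]
tcp_rot: [3.142, 0.0, 3.14]
ft_force: [-0.7, -0.6, 1.4]
opening: 0.622
grip_force: 30.0
```

Request:
jog_arm(motion=[[[0,0,-5],0],[[0,0,-20],0],[[0,0,-60],0],[[0,-10,-100],0],[[-2,-50,-105],0]])

```text
t: 16.8
eef_pos: [594.6, 60.2, 177.5]
tcp_rot: [3.141, 0.007, -3.14]
ft_force: [1.0, 0.1, -1.0]
opening: 0.627
grip_force: 30.0
```

Request:
jog_arm(motion=[[[-3,-48,0],0],[[-6,-96,0],0],[[-9,-144,0],0],[[-12,-192,0],0],[[-15,-225,0],0]])

```text
t: 17.3
eef_pos: [607.5, -169.6, 172.9]
tcp_rot: [-3.141, 0.0, 3.138]
ft_force: [1.4, 1.6, -1.4]
opening: 0.626
grip_force: 30.0
```

Request:
jog_arm(motion=[[[-3,-25,0],0],[[-3,-40,0],0],[[-3,-44,0],0],[[-3,-44,0],0]])

```text
t: 17.7
eef_pos: [610.5, -210.3, 172.6]
tcp_rot: [3.141, -0.0, 3.14]
ft_force: [0.9, 0.2, -0.8]
opening: 0.624
grip_force: 30.0
```

```bash
python3 - <<'E'
from h import *
s=read_camera("scene"); p=state()["eef_pos"]; print(p)
print(tone(s,(612,-211),"large",p[2]-2.8))
b=cv2.resize(s["img"][150:320,200:370],None,fx=3.3,fy=3.3,interpolation=cv2.INTER_CUBIC)
cv2.imwrite("pics/h6.png",b)
E
```

```text
[ 610.6090004  -209.71507555  172.6748234 ]
(array([ 609.36053467, -212.56896973]), np.float64(0.3257021232414473))
```

View pics/h6.png

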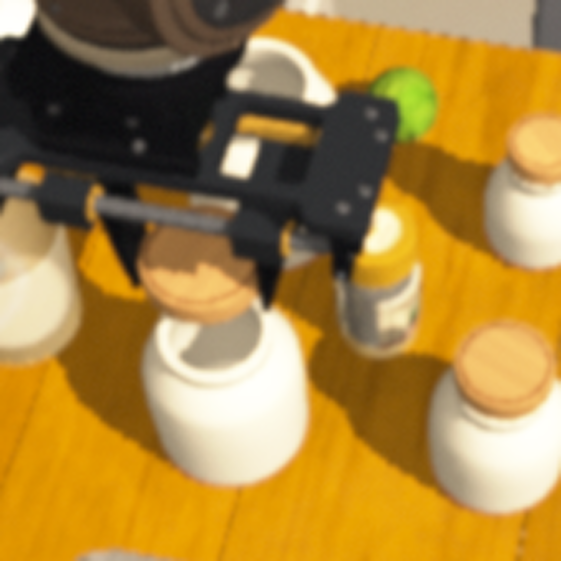

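The scene view shows the large lid over the canister, clear of the jar and the glass. I'll lower it.

Request:
jog_arm(motion=[[[-1,-1,18],0],[[-1,-1,33],0],[[-1,-1,41],0],[[-1,-1,47],0],[[-1,-1,47],0]])

```text
t: 18.45
eef_pos: [611.5, -211.5, 124.9]
tcp_rot: [3.141, -0.001, 3.14]
ft_force: [-0.1, 0.1, -1.4]
opening: 0.625
grip_force: 30.0
```

Request:
jog_arm(motion=[[[0,0,0],0],[[0,0,0],0]])

```text
t: 18.65
eef_pos: [611.9, -211.8, 126.2]
tcp_rot: [-3.141, 0.001, 3.14]
ft_force: [-0.5, 0.2, -0.8]
opening: 0.624
grip_force: 30.0
```

Request:
jog_arm(motion=[[[0,0,1],0],[[0,0,1],0],[[0,0,1],0]])

```text
t: 18.95
eef_pos: [611.7, -211.7, 124.8]
tcp_rot: [-3.142, 0.0, 3.14]
ft_force: [0.7, -0.0, -0.5]
opening: 0.623
grip_force: 30.0
```

Request:
jog_arm(motion=[[[0,0,0],0],[[0,0,0],0],[[0,0,0],0],[[0,0,0],0]], grip=0.15)

```text
t: 19.35
eef_pos: [611.7, -211.7, 124.7]
tcp_rot: [3.142, 0.0, 3.14]
ft_force: [-0.4, 0.0, 0.3]
opening: 0.84
grip_force: 0.0
```

Request:
jog_arm(motion=[[[0,0,-15],0],[[0,0,-40],0],[[5,15,-65],0],[[15,60,-65],0],[[25,105,-65],0]], grip=0)

```text
t: 19.85
eef_pos: [586.8, -106.2, 191.5]
tcp_rot: [-3.141, 0.002, 3.138]
ft_force: [0.2, 0.4, 0.0]
opening: 0.998
grip_force: 0.0
```

Request:
jog_arm(motion=[[[11,48,0],0],[[22,96,0],0],[[33,144,0],0],[[44,192,0],0],[[55,240,0],0]])

```text
t: 20.35
eef_pos: [531.8, 135.3, 191.0]
tcp_rot: [3.141, 0.001, 3.14]
ft_force: [-0.0, -0.0, -0.0]
opening: 0.998
grip_force: 0.0
```

Request:
jog_arm(motion=[[[0,15,0],0],[[0,22,0],0],[[0,22,0],0]])

```text
t: 20.65
eef_pos: [532.8, 155.6, 190.2]
tcp_rot: [3.141, 0.001, 3.141]
ft_force: [0.3, 0.2, -0.4]
opening: 1.003
grip_force: 0.0
```

```bash
python3 - <<'E'
from h import *
print(state()["eef_pos"])
c=read_camera("top");s=read_camera("scene")
a=cv2.resize(c["img"][190:320,190:400],None,fx=2.8,fy=2.8,interpolation=cv2.INTER_CUBIC)
b=cv2.resize(s["img"][240:335,430:490],None,fx=3,fy=3,interpolation=cv2.INTER_CUBIC)
b=cv2.copyMakeBorder(b,0,364-b.shape[0],0,0,cv2.BORDER_CONSTANT)
cv2.imwrite("pics/h7.png",np.hstack([a,b]))
print(tone(s,(612,-211),"large",120),tone(s,(591,108),"largest",35))
E
```

```text
[532.77437651 155.56545864 190.20467178]
(array([ 610.37417984, -213.17662811]), np.float64(0.04994007191370353)) (array([590.62562519, 108.80263236]), np.float64(0.03415149843721277))
```

View pics/h7.png

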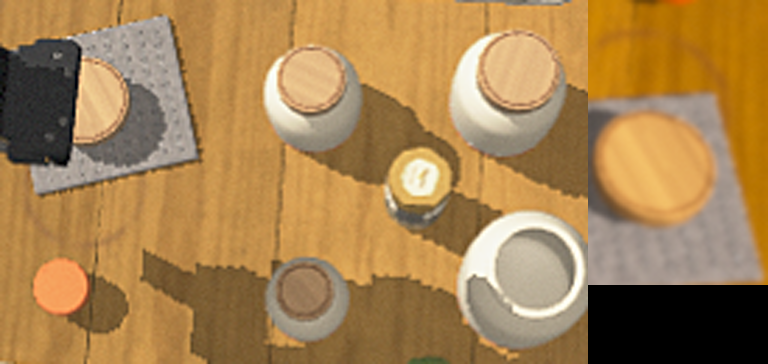

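The large lid is seated and the jar is undisturbed. The largest lid is next, at about (592,110).

Request:
jog_arm(motion=[[[-30,-23,0],0],[[-56,-43,20],0],[[-59,-45,60],0],[[-59,-45,95],0],[[-59,-45,115],0]])

```text
t: 21.65
eef_pos: [590.5, 109.9, 71.9]
tcp_rot: [-3.141, -0.003, 3.139]
ft_force: [-0.1, -0.3, 0.5]
opening: 1.001
grip_force: 0.0
```

Request:
jog_arm(motion=[[[0,0,0],0],[[0,0,0],0],[[0,0,0],0]])

```text
t: 21.95
eef_pos: [592.0, 110.5, 76.1]
tcp_rot: [3.141, 0.002, 3.14]
ft_force: [1.2, 0.3, 0.4]
opening: 1.002
grip_force: 0.0
```

Request:
jog_arm(motion=[[[0,0,14],0],[[0,0,26],0],[[0,0,34],0],[[0,0,37],0],[[0,0,37],0]])

```text
t: 22.45
eef_pos: [591.1, 110.4, 37.0]
tcp_rot: [-3.142, -0.001, 3.14]
ft_force: [0.9, -0.1, 0.4]
opening: 0.998
grip_force: 0.0
```

Request:
jog_arm(motion=[[[0,0,0],0],[[0,0,0],0],[[0,0,0],0],[[0,0,0],0],[[0,0,0],0]], grip=1)

```text
t: 22.95
eef_pos: [591.4, 110.4, 37.9]
tcp_rot: [3.141, 0.0, 3.14]
ft_force: [-0.1, -0.1, 1.8]
opening: 0.721
grip_force: 30.0
```

Request:
jog_arm(motion=[[[0,0,-8],0],[[0,0,-40],0],[[0,0,-85],0],[[0,0,-130],0],[[0,-20,-160],0]])

```text
t: 23.45
eef_pos: [591.5, 91.6, 201.3]
tcp_rot: [3.141, 0.003, -3.141]
ft_force: [-0.1, -0.4, -0.3]
opening: 0.721
grip_force: 30.0
```

Request:
jog_arm(motion=[[[16,-44,0],0],[[32,-88,0],0],[[48,-132,0],0],[[64,-176,0],0],[[80,-220,0],0]])

```text
t: 23.95
eef_pos: [509.9, -131.0, 198.3]
tcp_rot: [-3.141, 0.001, 3.14]
ft_force: [0.8, -0.1, -0.5]
opening: 0.72
grip_force: 30.0
```

Request:
jog_arm(motion=[[[16,-44,0],0],[[32,-80,0],0],[[41,-95,0],0],[[43,-98,0],0],[[43,-98,0],0]])

```text
t: 24.45
eef_pos: [467.5, -227.5, 198.0]
tcp_rot: [3.142, 0.0, 3.139]
ft_force: [0.3, 0.4, 0.3]
opening: 0.716
grip_force: 30.0
```

```bash
python3 - <<'E'
from h import *
s=read_camera("scene"); p=state()["eef_pos"]; print(p)
print(tone(s,(468,-228),"largest",p[2]-2.9))
b=cv2.resize(s["img"][110:260,200:350],None,fx=3.3,fy=3.3,interpolation=cv2.INTER_CUBIC)
cv2.imwrite("pics/h8.png",b)
for r in cut_out("canister_largest",s)[:1]: print(fit([(s,r["region"].astype(float))],cansecs("largest"),(467,-229)))
E
```

```text
[ 467.84250617 -226.8992874   197.88780216]
(array([ 467.32470703, -229.37402344]), np.float64(0.12311668048173974))
(array([ 466.85436678, -230.89737034]), np.float64(0.1223764353469795))
```

View pics/h8.png

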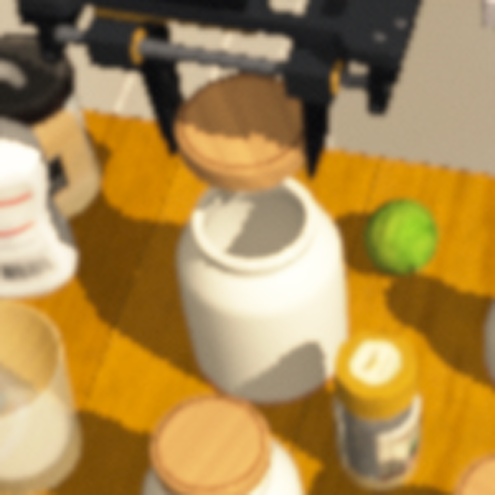

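The lid is aligned within about 1.5 mm. I'll shift y by -1 and lower.

Request:
jog_arm(motion=[[[0,-1,20],0],[[0,-1,36],0],[[0,-1,45],0],[[0,-1,51],0],[[0,-1,54],0]])

```text
t: 25.25
eef_pos: [467.8, -228.2, 143.4]
tcp_rot: [3.141, -0.0, 3.14]
ft_force: [-0.0, 1.3, -0.4]
opening: 0.721
grip_force: 30.0
```

Request:
jog_arm(motion=[[[0,0,0],0],[[0,0,0],0],[[0,0,0],0]])

```text
t: 25.55
eef_pos: [467.8, -228.4, 144.0]
tcp_rot: [-3.142, 0.0, 3.14]
ft_force: [-0.2, 0.9, -2.6]
opening: 0.725
grip_force: 30.0
```

Request:
jog_arm(motion=[[[0,0,1],0],[[0,0,1],0],[[0,0,1],0]])

```text
t: 25.85
eef_pos: [467.8, -228.3, 142.8]
tcp_rot: [3.142, 0.0, 3.14]
ft_force: [-0.3, 1.9, 1.1]
opening: 0.72
grip_force: 30.0
```

Request:
jog_arm(motion=[[[0,0,0],0],[[0,0,0],0],[[0,0,0],0],[[0,0,0],0],[[0,0,0],0]], grip=0)

```text
t: 26.35
eef_pos: [467.7, -228.4, 142.6]
tcp_rot: [3.142, 0.0, 3.14]
ft_force: [0.4, -1.4, 1.3]
opening: 0.993
grip_force: 0.0
```

Request:
jog_arm(motion=[[[0,0,-15],0],[[0,0,-40],0],[[0,0,-80],0],[[0,20,-110],0],[[0,60,-115],0]])

```text
t: 26.85
eef_pos: [468.9, -169.7, 260.8]
tcp_rot: [-3.139, 0.005, 3.137]
ft_force: [0.6, 0.3, 0.1]
opening: 0.999
grip_force: 0.0
```

Request:
jog_arm(motion=[[[-8,48,0],0],[[-16,96,0],0],[[-24,144,0],0],[[-32,192,0],0],[[-40,240,0],0]])

```text
t: 27.35
eef_pos: [508.2, 73.5, 257.9]
tcp_rot: [3.142, 0.0, 3.14]
ft_force: [1.3, 0.3, -0.2]
opening: 1.004
grip_force: 0.0
```

Request:
jog_arm(motion=[[[-8,48,0],0],[[-16,96,0],0],[[-24,144,0],0],[[-24,180,0],0],[[-24,180,0],0]])

```text
t: 27.85
eef_pos: [532.1, 255.2, 257.2]
tcp_rot: [3.141, -0.0, -3.14]
ft_force: [0.0, -0.7, -1.1]
opening: 0.997
grip_force: 0.0
```

```bash
python3 - <<'E'
from h import *
print(state()["eef_pos"])
c=read_camera("top");s=read_camera("scene")
a=cv2.resize(c["img"][190:320,270:410],None,fx=2.8,fy=2.8,interpolation=cv2.INTER_CUBIC)
b=cv2.resize(s["img"][150:312,230:390],None,fx=2.25,fy=2.25,interpolation=cv2.INTER_CUBIC)
cv2.imwrite("pics/h9.png",np.hstack([a,b[:364]]) if b.shape[0]==364 else np.hstack([a,cv2.resize(b,(360,364))]))
print(tone(s,(468,-228),"largest",138))
E
```

```text
[532.11295619 255.20143577 257.19727281]
(array([ 466.52416992, -230.04931641]), np.float64(0.09757152901725352))
```

View pics/h9.png

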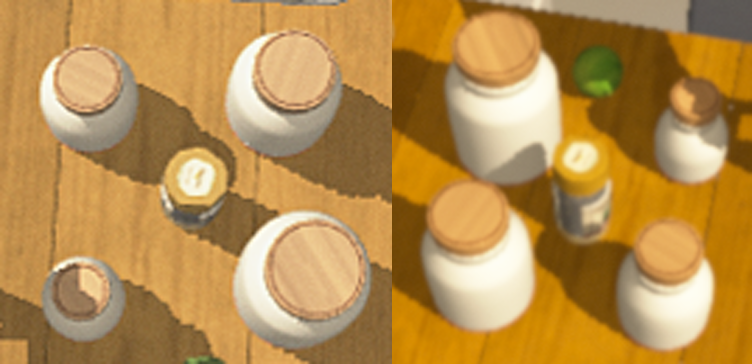

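All four lids sit flat and centred on their canisters, and the jar is where it was. I'll hand the job in.

```bash
python3 -c "from cell import job_done; print(job_done())"
```

```text
the job is handed in; nothing more can be done
None
```

All four lids are on their matching canisters. In the last pictures from both cameras they look flat and centred, the canisters and spice jar look undisturbed, and nothing came near the glass. The job was handed in at about 28 s.

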